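Hold a box lid in its hinge, ready for the pin

ROBOT

A 6-joint arm with a two-finger parallel gripper is mounted at the origin on the work surface. World frame = base frame: x ahead of the robot, y to its left, z up, the work surface at z = 0. Lengths are in mm, angles in degrees, forces in N, time in s.
With the tool pointing down it reaches from about 300 to 775 mm from the base axis. Payload 14.6 kg.
Tool frame: the origin (TCP) lies on the centre line of the jaws, within the pads' length; the fingertips stand 14 mm ahead of it and the grasp point (between the pads) lies 5 mm behind it; z points along the fingers, x is the direction in which the jaws open and shut, and the axes are right-handed (so a half turn about z gives the same grasp; the last joint's range is limited). The gripper opens to 85 mm and grips with 20 to 120 N. Pads are 22 mm wide; open, the fingers measure 114 mm over their backs; the gripper's body (76 mm by 85 mm) begins 54 mm behind the grasp point. The pads swing forward as they close: fully open they stand 13 mm farther back than shut.
Start: joints at [-3.816, 17.183, 87.147, -0, 75.671, -3.816], TCP at [549.991, -0.002, 245.281] pointing down, gripper open.
Joint ranges: [-173.82, 173.82], [-45.26, 126.66], [13.44, 144.39], [-59.66, 239.66], [0, 175.72], [-146.38, 146.38]. Speed limits (degrees/s): [127.2, 127.2, 147.25, 180, 180, 180].

INTERFACE

Orientations are given as a 3x3 rotation matrix whose columns are the frame's x, y, z axes.
In Python, from station import r gives the robot as it stands. The module is installed in compiled form; this text tells all that it offers.
- The arm moves only by the tool servo_tool, never from a script. Its arguments are lists of equal length, an entry for each row: "claw": the finger opening in cm, from 0 to 8.54; "linear": the shift along the world's x, y, z in cm, a list of three; "angular": the turn, a rotation vector about the world's x, y, z in rad, a list of three. In form: {"claw": [claw, ...], "linear": [[dx, dy, dz], ...], "angular": [[ax, ay, az], ...]}. A call has 1 to 5 rows; each row is the pose to reach, as a shift and turn from the pose commanded when the call began; what a row does not reach only later rows make up. A row lasts 1/12 s, in which the tool goes at most 41.7 mm and 7.16 degrees, less where a joint would pass 70% of its speed; a pose out of reach is approached as far as the arm can. A call with a gripper value outside its range is refused whole. The fingers move at their own pace and stop on an object; "newtons" is the grip in N (left out, the last holds). Time passes only in rows, so rows that repeat a pose let the fingers close. It gives the time, the measured TCP pose, the force and the opening at its end, in the units of the state.
- r.state(): the state, without advancing time (a new reading comes with each control period).
- r.snapshot(name): name is "scene" or "side" or "wrist"; returns a dict with "pixels" (420x560x3 uint8, blue, green, red), "z_map" (420x560 float32, mm along the optical axis (not along the pixel's ray), 0 where there is no reading), "camera_matrix" (3x3 intrinsics, pixels), "origin" and "attitude" of the camera in the world. Camera axes: x right, y down, z forward; pixel columns grow to the right and rows downward; lengths in mm; the calibration is good to about 2 mm. A picture is of the moment at which its call begins.
- r.finish_job(): hands the job in, once; it reports no verdict.
The state is a dict: "t": time; "q": joint angles; "dq": joint speeds; "effort": joint torques, N m; "tool_pos": TCP position; "tcp_rot": TCP orientation; "wrist_force": force on the tool from outside, world axes, zero at the start; "torque": the same for the moment, N m; "opening": opening from 0.0 (shut) to 1.0 (fully open).
Only numpy, scipy, OpenCV 4.12 (cv2) and the standard library are available. Lean on these libraries where they do the work, as an engineer would, in place of code of your own. Each camera call takes 0.05 s, during which the arm holds its last target.

TASK

The lacquered box has lost its lid: take the lid that is as wide as the box out of its stand, stand it upright over the box's hinge side and lower it gently until its single knuckle sits between the two knuckles of the box and the holes line up, so that a pin could be pushed straight through. Keep holding the lid still and upright like that: the job finishes with the lid in the gripper, not let go. Leave the narrower lid and the other things on the bench where they are.

Things in the scene. Friction and masses are not known exactly. Their poses are not given: they have to be found in the camera images.
- box: Open dark wooden box, fixed (screwed to a base board 124 x 176 x 10). Origin on the table under the middle of the box; z up. The box measures 116 along its x and 160 along its y and its rim is 62 above the table; the 26 wide hinge rail runs along its +x side, its middle at x = +48, with two brass knuckles on top.
- box_hinge (a point): Middle of the gap between the box's two knuckles, on the axis of their holes: 48 along the box's +x and 75 above the table. Axes as the box's: y along the holes, z up. Each knuckle is a tube 14 outside, 7 bore, 34 long, from 21 to 55 either side of this point along y, so the gap is 42 long; it is open above. Under the gap is a rigid wooden V seat, open upwards, in which a 14 knuckle comes to rest with its axis 1 below this point.
- lid: The right lid, loose, about 0.14 kg, standing on edge in its stand: a dark wooden panel 160 wide (along its y) x 80 high (z) x 10 thick (x) with one brass knuckle below the middle of its lower edge, a tube 14 outside, 7 bore, 36 long along y. Origin in the middle of the knuckle's hole; z points up the panel, which spans z = 12 to 92. Front and back are alike, either may face the box. It can be pinched across its thickness at the top edge.
- stand: Fixed wooden stand of the right lid, 60 x 160. Origin under its middle on the table, z up. Blocks 20 long at the two ends hold the lid's lower edge 30 above the table, in open slots 12 wide and 22 deep (posts up to 52 above the table, spanning 36 across the lid). Its y runs along the lid, whose origin is 18 above the stand's.
- small_lid: The wrong lid, loose: the same but only 110 wide; leave it in its stand. Origin as for the right lid.
- small_stand: Fixed stand of the small lid, the same but 110 long.
- beaker: Bystander: loose white beaker, 66 wide and 85 high, upside down on a drying peg. Origin in the middle of its mouth, 14 above the table at the start.
- paint_pot: Bystander: loose glass jar, 44 wide, 50 high. Origin under its middle.
- vase: Bystander: loose terracotta vase, 60 wide, 100 high. Origin under its middle.
- bell: Bystander: loose brass hand bell, 44 wide, 50 high. Origin under its middle.
- brush: Bystander: loose brush 170 long, lying along its x.
- hinge_pin: Bystander: loose brass hinge pin, 4 thick, 120 long with a bent end, lying along its x; it is put in later by somebody else.

How it is judged:
By the outcome, as a careful person would: the job done as asked, in the order asked, and still so for the second after the job is handed in, while the arm keeps its last pose, push and grip.
It also fails if it takes over 43 s, if anything falls off the work surface, if the arm or the gripper's body presses on something with over 40 N, if the wrist force passes 120 N, or if a joint passes its speed limit or range.

## Working session

There is one attempt and no reset: what is moved stays moved. The work goes in short steps, Python scripts to look and compute and a tool call to move; the robot and the scene stay as the last step left them, time stands still between calls to the robot, and variables do not carry over. Pictures are saved under pics/ and viewed, and the job is handed in when it is done.

Besides the shell and the picture viewer there is one more tool, called after "Request:" by a JSON object that holds its "method" and its "body", one argument or row to a line. servo_tool: Moves the arm, as the interface text tells. Its arguments: {"type":"object","properties":{"claw":{"type":"array","items":{"type":"number"}},"linear":{"type":"array","items":{"type":"array","items":{"type":"number"}}},"angular":{"type":"array","items":{"type":"array","items":{"type":"number"}}},"newtons":{"type":"number"}},"required":["claw","linear","angular"]}

```bash
mkdir -p pics; cat > h.py <<'E'
import numpy as np, cv2
from station import r
def snap(n,f):
    s=r.snapshot(n); np.savez(''+f+'.npz',**{k:np.asarray(v) for k,v in s.items()}); cv2.imwrite('pics/'+f+'.png',s['pixels']); return s
def pts(s):
    z=s['z_map']; K=np.asarray(s['camera_matrix']); v,u=np.mgrid[:z.shape[0],:z.shape[1]]
    c=np.stack([(u-K[0,2])/K[0,0]*z,(v-K[1,2])/K[1,1]*z,z],-1)
    return c@np.asarray(s['attitude']).T+np.asarray(s['origin'])
E
python3 - <<'E'
from h import *
for n in ["scene","side","wrist"]:
    s=snap(n,n+'0'); print(n,s['origin'],np.round(s['attitude'],3),s['camera_matrix'][0])
st=r.state(); print(st)
E
```

```text
scene [ 772.18846137 -396.78268632  634.37702395] [[ 0.857  0.411 -0.311]
 [ 0.515 -0.662  0.544]
 [ 0.018 -0.626 -0.779]] [380.87149358   0.         275.28603575]
side [193.22527138 470.08767409 548.81630798] [[-0.78  -0.39   0.489]
 [-0.625  0.469 -0.624]
 [ 0.014 -0.792 -0.61 ]] [420.7296607    0.         269.99265524]
wrist [549.86596228  71.31458832 373.40982115] [[ 1.    -0.    -0.   ]
 [-0.    -0.958 -0.286]
 [-0.     0.286 -0.958]] [305.68787658   0.         278.25763003]
{'t': 0.15, 'q': array([-3.81522684e+00,  1.72073292e+01,  8.71723347e+01, -1.06798311e-04,
        7.56714457e+01, -3.81470103e+00]), 'dq': array([ 0.02464165, -0.15666999, -0.11051987, -0.01214996,  0.01137723,
       -0.01921628]), 'effort': array([ 1.15317634e-03, -5.43663168e+01, -3.61884356e+01, -9.07762978e-05,
        3.16729136e-03,  4.75633647e-05]), 'tool_pos': array([5.49827879e+02, 1.45785034e-02, 2.44859589e+02]), 'tcp_rot': array([[ 9.99999604e-01, -8.74061073e-06, -8.90175450e-04],
       [-8.68938189e-06, -9.99999998e-01,  5.75529981e-05],
       [-8.90175952e-04, -5.75452402e-05, -9.99999602e-01]]), 'wrist_force': array([ 0.71285617,  0.33317776, -0.58380914]), 'torque': array([-0.02128979,  0.08803559,  0.04332447]), 'opening': 0.9989566329988856}
```

View pics/scene0.png

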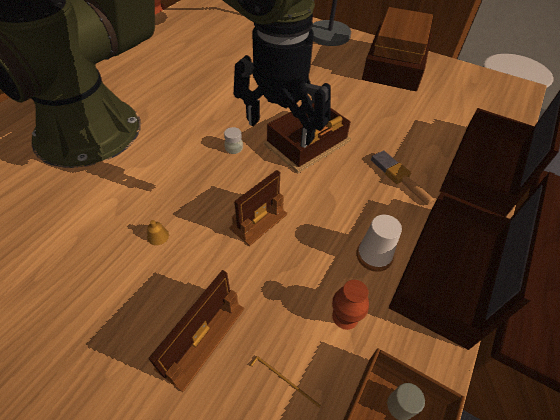

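View pics/side0.png

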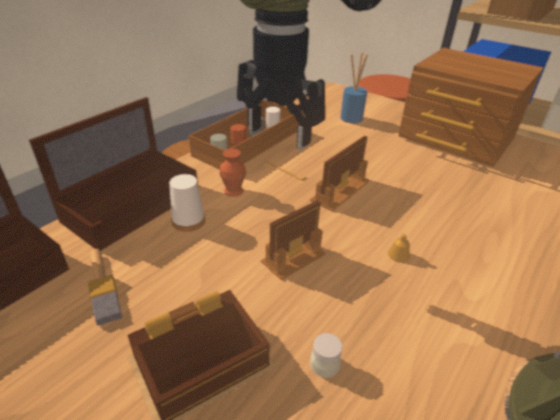

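View pics/wrist0.png

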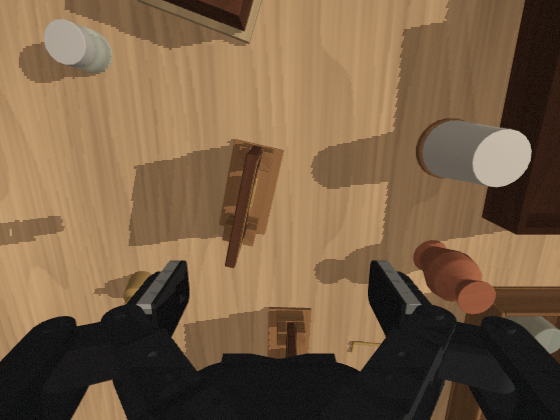

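Scene view: the large lid is at about (195,330), the small lid at (260,205), and the box at (308,135) with its brass knuckles at about (335,125). Next I measure them from the depth map.

```bash
python3 - <<'E'
from h import *
def ld(f): return dict(np.load(f+'.npz'))
for n,boxes in {'scene0':{'lid':(145,265,245,390),'small':(230,165,290,245),'box':(262,100,355,168)},'side0':{'lid':(312,130,375,210),'small':(262,200,325,275),'box':(125,285,275,412)},}.items():
    s=ld(n); P=pts(s); px=s['pixels'].astype(int)
    for k,(a,b,c,d) in boxes.items():
        q=P[b:d,a:c].reshape(-1,3); col=px[b:d,a:c].reshape(-1,3)
        dm=s['z_map'][b:d,a:c].reshape(-1)>0
        hsv=cv2.cvtColor(s['pixels'][b:d,a:c],cv2.COLOR_BGR2HSV).reshape(-1,3)
        zlo,zhi=((58,120) if k!='box' else (52,68))
        m=dm&(q[:,2]>zlo)&(q[:,2]<zhi)
        p=q[m]
        if k!='box':
            rect=cv2.minAreaRect(p[:,:2].astype(np.float32)); print(n,k,m.sum(),'rect',np.round(rect[0],1),np.round(rect[1],1),round(rect[2],2),'z99',np.percentile(p[:,2],[95,99,100]))
            t=p[p[:,2]>103]; 
            if len(t)>5:
                cc=t.mean(0); u,sg,vt=np.linalg.svd(t[:,:2]-cc[:2]); e=(t[:,:2]-cc[:2])@vt.T
                print('  top',len(t),cc,vt[0],np.degrees(np.arctan2(vt[0][1],vt[0][0])),e.min(0),e.max(0), 'mid',cc[:2]+vt.T@((e.min(0)+e.max(0))/2))
        else:
            m&=(hsv[:,2]<110); p=q[m]
            rect=cv2.minAreaRect(p[:,:2].astype(np.float32)); print(n,k,len(p),np.round(rect[0],1),np.round(rect[1],1),round(rect[2],2),np.percentile(p[:,2],[5,50,95]))
        g=dm&(hsv[:,0]>15)&(hsv[:,0]<32)&(hsv[:,1]>130)&(hsv[:,2]>110)&(q[:,2]>(9 if k!='box' else 66))&(q[:,2]<95)
        if k!='box': g&=q[:,2]<28
        p=q[g]
        if len(p)>5:
            rect=cv2.minAreaRect(p[:,:2].astype(np.float32)); print('  brass',len(p),p.mean(0),np.round(rect[0],1),np.round(rect[1],1),round(rect[2],2),p[:,2].max())
E
```

```text
scene0 lid 2131 rect [ 562.6 -265.5] [159.9  11.8] 87.82 z99 [110.22421156 111.00107382 112.79767448]
  top 914 [ 562.93054547 -272.09981773  108.54213357] [-0.03383725 -0.99942736] -91.93910183091721 [-86.50408883  -5.28487095] [73.19670055  6.73542159] mid [ 562.43082819 -265.42539247]
  brass 75 [ 566.96670576 -266.63198175   21.17335807] [ 566.7 -266.1] [34.8  4.3] 87.36 25.417804119201833
scene0 small 1009 rect [514.5 -11.9] [110.2  12.5] 77.26 z99 [109.70989763 110.45465816 111.23885061]
  top 327 [514.75868084 -14.55371789 108.11350793] [-0.22358915 -0.97468348] -102.91992918347975 [-57.62260448  -7.06148666] [52.33882744  4.99930844] mid [514.34439293 -11.74817244]
  brass 57 [518.45783116 -13.3072494   21.0268515 ] [517.9 -12.8] [34.6  7. ] 75.18 25.905351767186062
scene0 box 683 [485.3 253.2] [162.8 118.2] 70.05 [52.98157368 59.83969942 62.62303221]
  brass 92 [539.06322698 261.76655434  76.42908871] [532.6 249.6] [84.  11.7] 71.74 82.87832943659805
side0 lid 1018 rect [ 548.1 -190.2] [ 46.8 307.1] 11.42 z99 [109.83785683 110.55672613 112.00896073]
  top 305 [ 552.45060901 -225.22920032  107.98906118] [-0.20941084  0.97782775] 102.08782822773559 [-117.52431258  -20.96997367] [188.86377143  24.63299968] mid [ 546.77188523 -189.96681053]
  brass 50 [ 559.97842419 -260.69107766   20.36496576] [ 559.1 -263.7] [35.2 10.9] 76.13 27.341933728608296
side0 small 1305 rect [514.1 -10.7] [111.6  12.2] 77.58 z99 [109.7132002  110.38181637 111.84646128]
  top 347 [513.97502762  -7.08049026 107.93803773] [0.22049642 0.97538778] 77.261808424626 [-57.75335098  -7.32365964] [51.96142192  4.93136705] mid [514.50318431 -10.16892465]
  brass 95 [511.05177294  -8.7939014   20.85908856] [511.8 -10. ] [36.7  8.7] 74.03 26.113542220658474
side0 box 2633 [483.2 255.4] [159.1 114.7] 70.65 [53.37309584 60.67977763 62.5325529 ]
  brass 597 [525.46391769 243.74548099  76.49067111] [529.  238.9] [110.3  18.3] 71.05 82.94358356842855
```

```bash
python3 - <<'E'
import cv2
a=cv2.imread('pics/scene0.png'); cv2.imwrite('pics/c1.png',cv2.resize(a[90:180,255:365],None,fx=7,fy=6,interpolation=2))
a=cv2.imread('pics/side0.png'); cv2.imwrite('pics/c2.png',cv2.resize(a[280:415,120:280],None,fx=4.4,fy=4.4,interpolation=2))
E
```

```text
(no output)
```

View pics/c1.png

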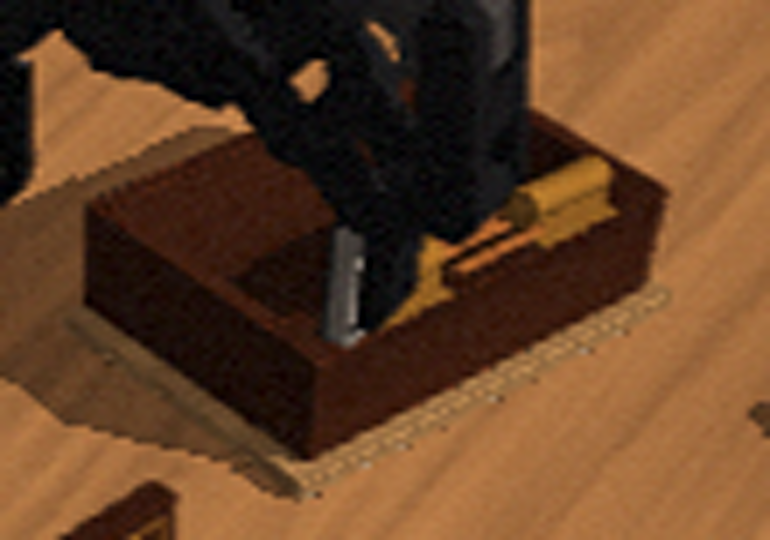

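View pics/c2.png

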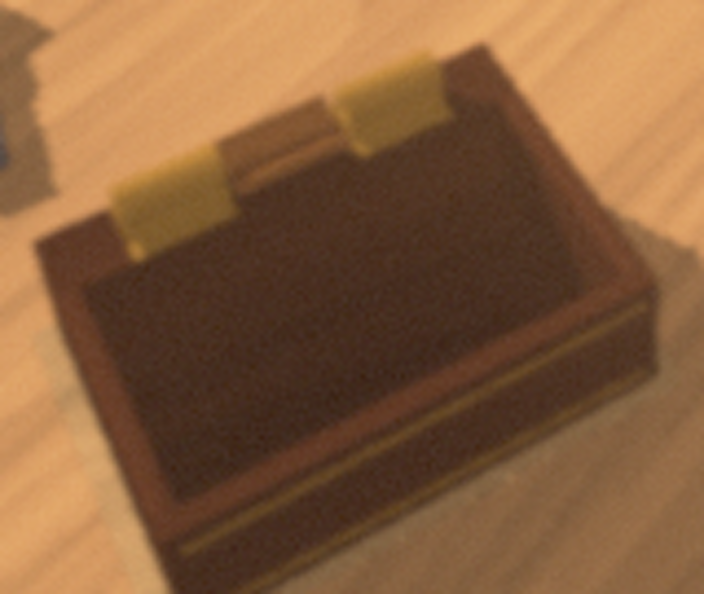

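Lid centre is at about (562.5,-265.5), yaw -2°, top z 110. Box hinge is at about (529,239), yaw about -19°. Both are consistent with the given sizes. I'll move above the lid.

Request:
{"method": "servo_tool", "body": {
  "claw": [8.5,8.5,8.5,8.5,8.5],
  "linear": [
    [0.2,-3,0],
    [0.4,-7,0],
    [0.7,-11,0],
    [0.9,-15,0],
    [1.2,-19,0]
  ],
  "angular": [
    [0,0,0],
    [0,0,-0.01],
    [0,0,-0.02],
    [0,0,-0.035],
    [0,0,-0.035]
  ]
}}

```text
t: 0.57
tool_pos: [561.7, -191.8, 245.2]
tcp_rot: [[0.999, -0.036, -0.0], [-0.036, -0.999, 0.0], [-0.0, -0.0, -1.0]]
wrist_force: [0.4, -0.1, 0.5]
opening: 0.995
```

Request:
{"method": "servo_tool", "body": {
  "claw": [7,6,5,5,5],
  "linear": [
    [0,-3.5,0],
    [0.05,-6.0,-1],
    [0.05,-7.5,-2.5],
    [0.05,-7.5,-3.5],
    [0.05,-7.5,-3.5]
  ],
  "angular": [
    [0,0,0],
    [0,0,0],
    [0,0,0],
    [0,0,0],
    [0,0,0]
  ]
}}

```text
t: 0.98
tool_pos: [561.5, -265.0, 207.4]
tcp_rot: [[0.999, -0.036, -0.004], [-0.036, -0.999, 0.002], [-0.004, -0.002, -1.0]]
wrist_force: [0.1, 0.2, 0.1]
opening: 0.583
```

```bash
python3 - <<'E'
from h import *
st=r.state(); print(st['t'],st['tool_pos'],st['tcp_rot'],st['opening'])
s=snap('wrist','w1'); P=pts(s)
a=snap('scene','s1'); a=snap('side','d1')
q=P.reshape(-1,3); m=(q[:,2]>106)&(q[:,2]<114)&(s['z_map'].ravel()>0)
t=q[m]; t=t[(abs(t[:,0]-562)<25)&(abs(t[:,1]+265)<90)]
print(len(t),cv2.minAreaRect(t[:,:2].astype(np.float32)),t.mean(0))
b=pts(a)
E
```

```text
0.9833 [ 561.54779276 -264.98435026  207.38844698] [[ 0.99933585 -0.03622922 -0.00391171]
 [-0.03622066 -0.99934131  0.00223623]
 [-0.00399015 -0.00209306 -0.99998985]] 0.5825838138487534
2550 ((563.1129760742188, -266.5093078613281), (160.07798767089844, 10.053642272949219), 88.1624526977539) [ 563.36570995 -258.46897982  109.88097769]
```

View pics/w1.png

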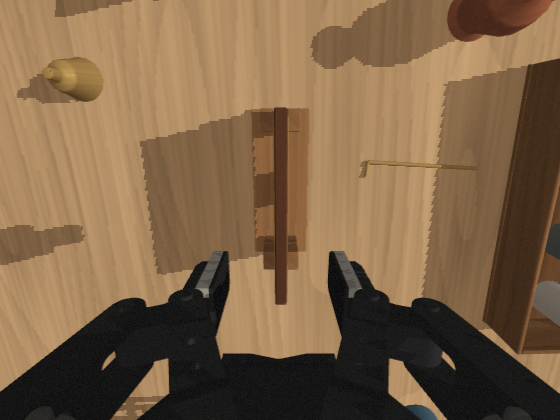

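View pics/s1.png

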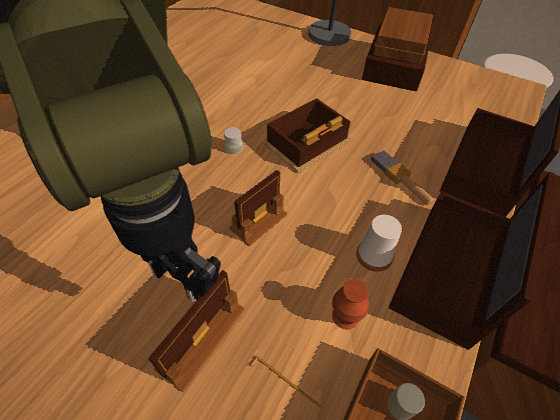

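The wrist view shows the lid midway between the fingers, with its top edge at px x≈281. It measures (563.1,-266.5), 160×10, yaw 88.2°. The box is now unobstructed in the scene view, so I re-measure it.

```bash
cat > boxm.py <<'E'
from h import *
for n,(a,b,c,d) in {'s1':(262,95,355,168),'d1':(125,285,275,412)}.items():
    s=dict(np.load(n+'.npz')); q=pts(s)[b:d,a:c].reshape(-1,3); hsv=cv2.cvtColor(s['pixels'][b:d,a:c],cv2.COLOR_BGR2HSV).reshape(-1,3)
    m=(q[:,2]>54)&(q[:,2]<66); R=cv2.minAreaRect(q[m,:2].astype(np.float32)); print(n,'rim',R)
    g=(hsv[:,0]>14)&(hsv[:,0]<34)&(hsv[:,1]>120)&(hsv[:,2]>90)&(q[:,2]>74)&(q[:,2]<86)
    p=q[g]; th=np.radians(70.8); e=p[:,:2]-[529,239]; y=e@[np.cos(th),np.sin(th)]; x=e@[np.sin(th),-np.cos(th)]
    print(' brass n',g.sum(),'y',y.min(),y[y<0].max(),y[y>0].min(),y.max(),'x',np.percentile(x,[1,50,99]),'ztop',np.percentile(p[:,2],[50,98]))
    top=p[p[:,2]>79]; cc=top.mean(0); vt=np.linalg.svd(top[:,:2]-cc[:2],full_matrices=False)[2]; print(' top line',cc,np.degrees(np.arctan2(vt[0,1],vt[0,0]))%180)
E
python3 boxm.py
```

```text
s1 rim ((485.08447265625, 253.535888671875), (162.80857849121094, 118.68496704101562), 71.42622375488281)
 brass n 134 y -54.96293703856491 -21.830807796318773 20.05634630333261 53.89155097051294 x [-5.90623306  1.60428106  5.66539676] ztop [79.04562765 82.05390737]
 top line [527.16857027 235.85818503  80.44097909] 70.80532319240835
d1 rim ((484.8400573730469, 254.28805541992188), (160.1765594482422, 118.72061920166016), 70.8469009399414)
 brass n 444 y -54.87505206148562 -20.685561502066374 21.362980844778683 55.04212963497233 x [-8.82629003 -5.0244912   3.74584806] ztop [79.74048773 82.28935344]
 top line [527.7307851  243.09941315  80.72831912] 70.87205434197595
```

Request:
{"method": "servo_tool", "body": {
  "claw": [5,5,5,5,5],
  "linear": [
    [0.1,-0.1,-3],
    [0.1,-0.1,-6.5],
    [0.1,-0.1,-9.5],
    [0.1,-0.1,-11.3],
    [0.1,-0.1,-11.5]
  ],
  "angular": [
    [0,0,0],
    [0,0,0],
    [0,0,0.003],
    [0,0,0.003],
    [0,0,0.003]
  ]
}}

```text
t: 1.55
tool_pos: [562.6, -264.4, 92.5]
tcp_rot: [[1.0, -0.031, -0.004], [-0.031, -1.0, 0.002], [-0.004, -0.002, -1.0]]
wrist_force: [-0.3, 1.0, 0.2]
opening: 0.586
```

Request:
{"method": "servo_tool", "body": {
  "claw": [3,1.5,0.5,0.3,0.3],
  "linear": [
    [0,0,0],
    [0,0,0],
    [0,0,0],
    [0,0,0],
    [0,0,0]
  ],
  "angular": [
    [0,0,0],
    [0,0,0],
    [0,0,0],
    [0,0,0],
    [0,0,0]
  ],
  "newtons": 50
}}

```text
t: 1.97
tool_pos: [564.2, -266.2, 97.5]
tcp_rot: [[0.999, -0.032, 0.002], [-0.032, -0.999, -0.001], [0.002, 0.001, -1.0]]
wrist_force: [-2.6, 1.5, 7.3]
opening: 0.106
```

Request:
{"method": "servo_tool", "body": {
  "claw": [0.3,0.3,0.3,0.3,0.3],
  "linear": [
    [0,0,0],
    [0,0,0],
    [0,0,0],
    [0,0,0],
    [0,0,0]
  ],
  "angular": [
    [0,0,0],
    [0,0,0],
    [0,0,0],
    [0,0,0],
    [0,0,0]
  ]
}}

```text
t: 2.38
tool_pos: [564.1, -266.2, 97.5]
tcp_rot: [[0.999, -0.032, 0.002], [-0.032, -0.999, -0.001], [0.002, 0.001, -1.0]]
wrist_force: [-1.8, 1.3, 7.2]
opening: 0.108
```

Request:
{"method": "servo_tool", "body": {
  "claw": [0.3,0.3,0.3,0.3,0.3],
  "linear": [
    [0,0,0.5],
    [0,0,1.2],
    [0,0,2.2],
    [0,0,3.5],
    [0,0,5]
  ],
  "angular": [
    [0,0,0],
    [0,0,0],
    [0,0,0],
    [0,0,0],
    [0,0,0]
  ]
}}

```text
t: 2.8
tool_pos: [563.4, -266.0, 146.7]
tcp_rot: [[0.999, -0.032, 0.0], [-0.032, -0.999, -0.0], [0.0, 0.0, -1.0]]
wrist_force: [-0.0, -0.9, -1.2]
opening: 0.106
```

Request:
{"method": "servo_tool", "body": {
  "claw": [0.3,0.3,0.3,0.3,0.3],
  "linear": [
    [0,0,2],
    [0,0,4],
    [0,0,6],
    [0,0,7.8],
    [0,0,8.6]
  ],
  "angular": [
    [0,0,0],
    [0,0,0],
    [0,0,0],
    [0,0,0],
    [0,0,0]
  ]
}}

```text
t: 3.22
tool_pos: [564.0, -266.3, 235.4]
tcp_rot: [[0.999, -0.032, 0.004], [-0.032, -0.999, -0.002], [0.004, 0.002, -1.0]]
wrist_force: [-0.8, -0.3, -1.5]
opening: 0.105
```

```bash
python3 - <<'E'
from h import *
st=r.state(); print(st['t'],st['tool_pos'],st['tcp_rot'],st['wrist_force'],st['opening'])
s=snap('scene','s2'); snap('side','d2')
E
```

```text
3.2167 [ 564.01269025 -266.27384884  235.39513438] [[ 0.99948061 -0.03197227  0.00403655]
 [-0.03196354 -0.99948659 -0.00220967]
 [ 0.00410513  0.0020795  -0.99998941]] [-0.82426431 -0.3183312  -1.5430756 ] 0.10498830741012448
```

View pics/s2.png

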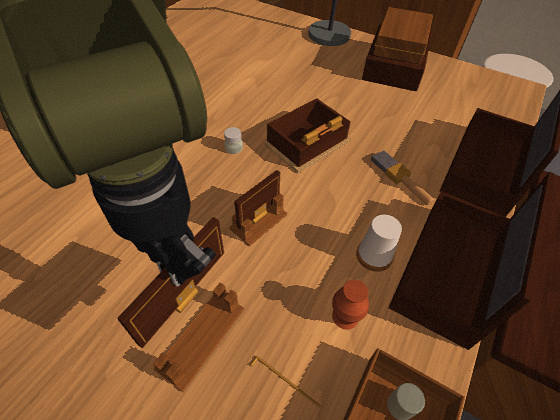

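The lid is out of its stand, level and square in the gripper (knuckle at px (187,295)). Carrying it across, high.

Request:
{"method": "servo_tool", "body": {
  "claw": [0.3,0.3,0.3,0.3,0.3],
  "linear": [
    [0,1,0],
    [0,3,0],
    [0,6,0],
    [0,9.5,0],
    [0,13,0]
  ],
  "angular": [
    [0,0,0],
    [0,0,0],
    [0,0,0],
    [0,0,0],
    [0,0,0]
  ]
}}

```text
t: 3.73
tool_pos: [562.6, -134.1, 229.7]
tcp_rot: [[0.999, -0.033, -0.002], [-0.033, -0.999, 0.001], [-0.002, -0.001, -1.0]]
wrist_force: [0.8, 0.1, -0.8]
opening: 0.109
```

Request:
{"method": "servo_tool", "body": {
  "claw": [0.3,0.3,0.3,0.3,0.3],
  "linear": [
    [-0.2,3.5,0],
    [-0.5,7,0],
    [-1,10.5,0],
    [-1.3,14,0],
    [-1.7,17.5,0]
  ],
  "angular": [
    [0,0,-0.03],
    [0,0,-0.06],
    [0,0,-0.09],
    [0,0,-0.12],
    [0,0,-0.15]
  ]
}}

```text
t: 4.15
tool_pos: [545.3, 41.2, 230.0]
tcp_rot: [[0.983, -0.182, -0.002], [-0.182, -0.983, 0.0], [-0.002, 0.0, -1.0]]
wrist_force: [0.3, 0.3, -2.7]
opening: 0.107
```

Request:
{"method": "servo_tool", "body": {
  "claw": [0.3,0.3,0.3,0.3,0.3],
  "linear": [
    [-0.3,3.5,0],
    [-0.6,7,0],
    [-1,10.5,0],
    [-1.3,14,0],
    [-1.6,17,0]
  ],
  "angular": [
    [0,0,-0.03],
    [0,0,-0.06],
    [0,0,-0.09],
    [0,0,-0.12],
    [0,0,-0.151]
  ]
}}

```text
t: 4.57
tool_pos: [529.0, 211.5, 229.9]
tcp_rot: [[0.945, -0.327, -0.002], [-0.327, -0.945, -0.0], [-0.002, 0.001, -1.0]]
wrist_force: [0.8, -0.0, -1.9]
opening: 0.108
```

Request:
{"method": "servo_tool", "body": {
  "claw": [0.3,0.3,0.3,0.3,0.3],
  "linear": [
    [-0.1,1.5,0],
    [-0.2,2.5,0],
    [-0.2,3,0],
    [-0.2,3,0],
    [-0.2,3,0]
  ],
  "angular": [
    [0,0,0],
    [0,0,0],
    [0,0,0],
    [0,0,0],
    [0,0,0]
  ]
}}

```text
t: 4.98
tool_pos: [528.5, 238.3, 230.9]
tcp_rot: [[0.945, -0.327, -0.001], [-0.327, -0.945, -0.0], [-0.0, 0.001, -1.0]]
wrist_force: [0.1, -0.9, -1.7]
opening: 0.107
```

```bash
python3 - <<'E'
from h import *
st=r.state(); print(st['t'],st['tool_pos'],st['tcp_rot'],st['wrist_force'],st['opening'])
snap('scene','s3'); snap('side','d3'); snap('wrist','w3')
E
```

```text
4.9833 [528.47017835 238.34583915 230.87997204] [[ 9.44948002e-01 -3.27219982e-01 -5.97893692e-04]
 [-3.27220220e-01 -9.44948042e-01 -3.54923527e-04]
 [-4.48840404e-04  5.31027183e-04 -9.99999758e-01]] [ 0.12812049 -0.88641568 -1.71271456] 0.10707562299123802
```

View pics/s3.png

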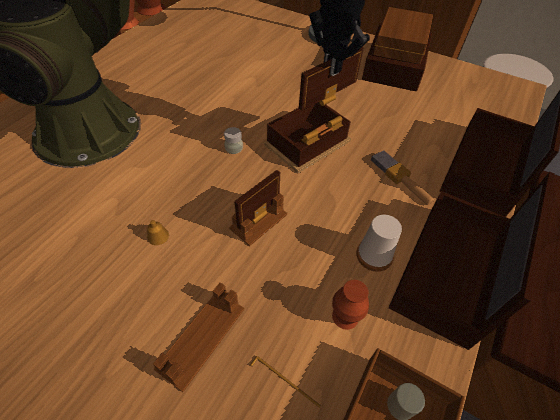

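View pics/d3.png

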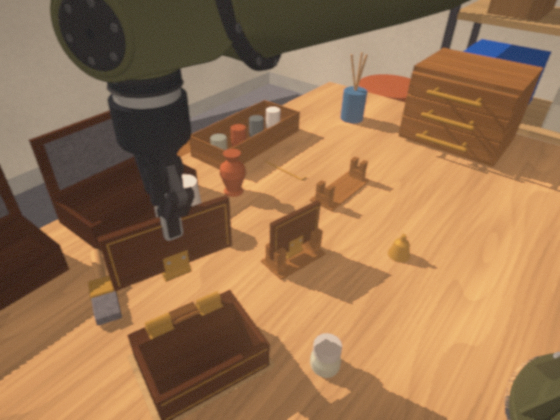

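View pics/w3.png

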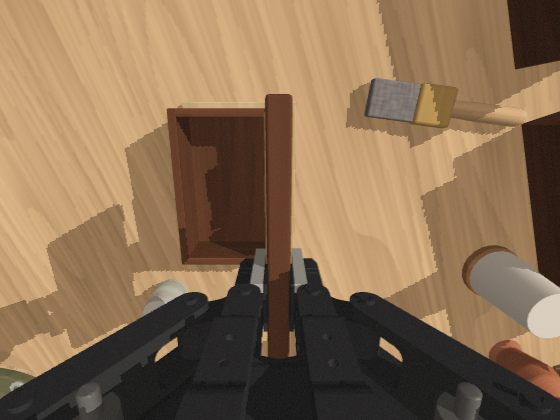

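The lid hangs above the hinge rail in both views: knuckle at px (330,92) in scene and (176,264) in side. Next I measure its offset from the box knuckles, in each view separately so the calibration bias cancels.

```bash
cat > rel.py <<'E'
from h import *
import sys
# box-frame coordinates about nominal hinge (528,239), yaw y=70.85
th=np.radians(70.85); ey=np.array([np.cos(th),np.sin(th)]); ex=np.array([np.sin(th),-np.cos(th)]); O=np.array([528,239])
def go(f,a,b,c,d,sgn):
    s=dict(np.load(f+'.npz')); q=pts(s)[b:d,a:c].reshape(-1,3); hsv=cv2.cvtColor(s['pixels'][b:d,a:c],cv2.COLOR_BGR2HSV).reshape(-1,3)
    z=q[:,2]; e=q[:,:2]-O; x=e@ex; y=e@ey; ok=(abs(x)<14)&(abs(y)<95)&(s['z_map'][b:d,a:c].ravel()>0)
    br=ok&(hsv[:,0]>14)&(hsv[:,0]<34)&(hsv[:,1]>110)&(hsv[:,2]>80)
    return q,x,y,z,ok,br,hsv
def knuck(x,y,z,m,lab,axz=None):
    # circle fit radius 7 to tube points in x-z
    from scipy.optimize import least_squares
    X,Z=x[m],z[m]
    f=lambda p:np.hypot(X-p[0],Z-p[1])-7
    r_=least_squares(f,[np.median(X),np.median(Z)],loss='soft_l1',f_scale=.7)
    print(' ',lab,'n',m.sum(),'axis x,z',np.round(r_.x,2),'rms',round(float(np.sqrt(np.mean(f(r_.x)**2))),2),'y',np.round(np.percentile(y[m],[0,1,99,100]),1))
if __name__=='__main__':
    zl=float(sys.argv[1])
    for f,(a,b,c,d),sg in [(sys.argv[2],(262,30,375,168),1),(sys.argv[3],(90,180,290,412),-1)]:
        q,x,y,z,ok,br,hsv=go(f,a,b,c,d,sg); print(f)
        pan=ok&(z>zl+16)&(z<zl+88)&(hsv[:,2]<130)&(abs(x)<12)
        A=np.c_[y[pan],z[pan]-zl,np.ones(pan.sum())]
        co=np.linalg.lstsq(A,x[pan],rcond=None)[0]; res=x[pan]-A@co; k=abs(res)<2.5
        co=np.linalg.lstsq(A[k],x[pan][k],rcond=None)[0]
        print('  panel n',k.sum(),'x at knuckle (mid)',round(co[2]-sg*5,2),'tilt deg',np.round(np.degrees(co[1]),2),'yaw deg',np.round(np.degrees(-co[0]),2),'y',y[pan][k].min(),y[pan][k].max(),'z',z[pan][k].min(),z[pan][k].max())
        knuck(x,y,z,br&(abs(z-zl)<9)&(abs(y)<24),'lid knuckle')
        m=br&(z>72)&(z<84)
        if (m&(y<-15)).sum()>8: knuck(x,y,z,m&(y<-15),'box knuckle -y')
        if (m&(y>15)).sum()>8: knuck(x,y,z,m&(y>15),'box knuckle +y')
E
python3 rel.py 151.4 s3 d3
```

```text
s3
  panel n 1500 x at knuckle (mid) -0.57 tilt deg 0.4 yaw deg -0.05 y -80.75318586955703 79.90333183912207 z 167.41011886947064 239.2432344655109
  lid knuckle n 75 axis x,z [  9.42 158.05] rms 1.2 y [-18.4 -18.3  18.3  18.3]
  box knuckle -y n 75 axis x,z [ 7.36 82.47] rms 2.08 y [-55.3 -55.1 -21.3 -21.2]
  box knuckle +y n 66 axis x,z [ 4.72 84.44] rms 2.0 y [19.8 20.1 53.7 53.7]
d3
  panel n 5262 x at knuckle (mid) 0.68 tilt deg 0.26 yaw deg 0.04 y -79.70091920259895 80.22308709324024 z 167.41480615876304 239.39911716385518
  lid knuckle n 270 axis x,z [ -9.16 158.51] rms 2.29 y [-17.5 -16.7  18.3  18.5]
  box knuckle -y n 226 axis x,z [-0.2  74.25] rms 1.08 y [-54.5 -54.2 -20.5 -18.4]
  box knuckle +y n 258 axis x,z [-7.25 83.82] rms 2.55 y [18.6 21.5 55.3 55.3]
```

```bash
sed -i "s/def knuck(x,y,z,m,lab,axz=None)/def knuck(x,y,z,m,lab,z0)/; s/\[np.median(X),np.median(Z)\]/[0,z0]/; s/'lid knuckle')/'lid knuckle',zl)/; s/'box knuckle -y')/'box knuckle -y',75)/; s/'box knuckle +y')/'box knuckle +y',75)/; s/abs(z-zl)<9)/z<zl+3)\&(z>zl-9)/" rel.py; python3 rel.py 151.4 s3 d3
```

```text
s3
  panel n 1500 x at knuckle (mid) -0.57 tilt deg 0.4 yaw deg -0.05 y -80.75318586955703 79.90333183912207 z 167.41011886947064 239.2432344655109
  lid knuckle n 35 axis x,z [ -0.46 148.94] rms 0.77 y [-17.9 -17.6  17.9  18.3]
  box knuckle -y n 75 axis x,z [-1.35 74.  ] rms 1.09 y [-55.3 -55.1 -21.3 -21.2]
  box knuckle +y n 66 axis x,z [-0.77 73.63] rms 1.19 y [19.8 20.1 53.7 53.7]
d3
  panel n 5262 x at knuckle (mid) 0.68 tilt deg 0.26 yaw deg 0.04 y -79.70091920259895 80.22308709324024 z 167.41480615876304 239.39911716385518
  lid knuckle n 113 axis x,z [  0.7  152.02] rms 1.19 y [-16.6 -16.5  18.4  18.5]
  box knuckle -y n 226 axis x,z [-0.2  74.25] rms 1.08 y [-54.5 -54.2 -20.5 -18.4]
  box knuckle +y n 258 axis x,z [4.000e-02 7.426e+01] rms 0.9 y [18.6 21.5 55.3 55.3]
```

Both views agree the lid is about 0.6 mm too far +x, leans about 0.3°, and y is within 0.5 mm. I'll correct this and lower to just above the box knuckles.

Request:
{"method": "servo_tool", "body": {
  "claw": [0.3,0.3,0.3,0.3,0.3],
  "linear": [
    [-0.1,0,-1],
    [-0.1,0,-2.2],
    [-0.1,0,-3.6],
    [-0.1,0,-5],
    [-0.1,0,-5.6]
  ],
  "angular": [
    [-0.0014,-0.0042,0],
    [-0.0014,-0.0042,0],
    [-0.0014,-0.0042,0],
    [-0.0014,-0.0042,0],
    [-0.0014,-0.0042,0]
  ]
}}

```text
t: 5.55
tool_pos: [526.9, 238.2, 172.8]
tcp_rot: [[0.945, -0.328, 0.001], [-0.328, -0.945, -0.002], [0.002, 0.002, -1.0]]
wrist_force: [-0.1, -0.0, -2.0]
opening: 0.112
```

Request:
{"method": "servo_tool", "body": {
  "claw": [0.3,0.3,0.3,0.3,0.3],
  "linear": [
    [0,0,0],
    [0,0,0],
    [0,0,0],
    [0,0,0],
    [0,0,0]
  ],
  "angular": [
    [0,0,0],
    [0,0,0],
    [0,0,0],
    [0,0,0],
    [0,0,0]
  ]
}}

```text
t: 5.97
tool_pos: [527.7, 239.1, 175.9]
tcp_rot: [[0.945, -0.327, 0.005], [-0.327, -0.945, -0.001], [0.005, -0.001, -1.0]]
wrist_force: [-0.3, 0.7, -0.5]
opening: 0.103
```

```bash
python3 - <<'E'
from h import *
st=r.state(); print(st['t'],st['tool_pos'],st['tcp_rot'],st['wrist_force'],st['opening'])
snap('scene','s4'); snap('side','d4')
a=cv2.imread('pics/scene0.png')
x=cv2.resize(cv2.imread('pics/s4.png')[40:170,255:385],(520,520),interpolation=2)
cv2.imwrite('pics/c4s.png',x)
cv2.imwrite('pics/c4d.png',cv2.resize(cv2.imread('pics/d4.png')[210:400,100:280],None,fx=3,fy=3,interpolation=2))
E
python3 rel.py 95 s4 d4
```

```text
5.9667 [527.69730468 239.05107423 175.93203013] [[ 9.45039506e-01 -3.26915522e-01  5.15493533e-03]
 [-3.26914682e-01 -9.45053296e-01 -1.02842934e-03]
 [ 5.20789814e-03 -7.13317689e-04 -9.99986184e-01]] [-0.32324805  0.66362509 -0.49968958] 0.10344650242931054
s4
  panel n 1243 x at knuckle (mid) -1.12 tilt deg 0.07 yaw deg -0.05 y -80.41952924529511 80.22244479769775 z 111.07818290662954 182.8893624533872
  lid knuckle n 21 axis x,z [-1.78 95.16] rms 1.03 y [-18.1 -17.7  19.8  20.6]
  box knuckle -y n 77 axis x,z [-1.11 73.99] rms 0.97 y [-55.5 -54.8 -22.7 -21.7]
  box knuckle +y n 68 axis x,z [-0.93 73.56] rms 0.99 y [19.7 20.7 53.6 55.2]
d4
  panel n 4263 x at knuckle (mid) -0.06 tilt deg -0.06 yaw deg 0.09 y -79.07169465755914 80.91500554986995 z 111.0035450220343 182.98476579723012
  lid knuckle n 70 axis x,z [-0.18 97.19] rms 0.9 y [-15.8 -15.8  19.2  19.3]
  box knuckle -y n 228 axis x,z [-0.12 74.47] rms 1.15 y [-54.6 -54.  -18.3 -15.4]
  box knuckle +y n 265 axis x,z [7.000e-02 7.429e+01] rms 0.97 y [19.2 21.6 55.2 55.3]
```

View pics/c4s.png

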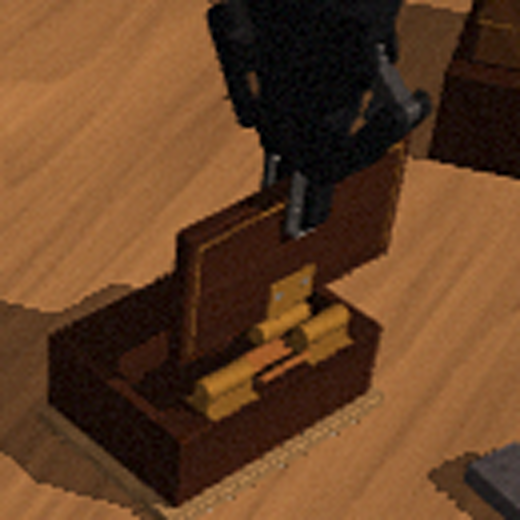

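View pics/c4d.png

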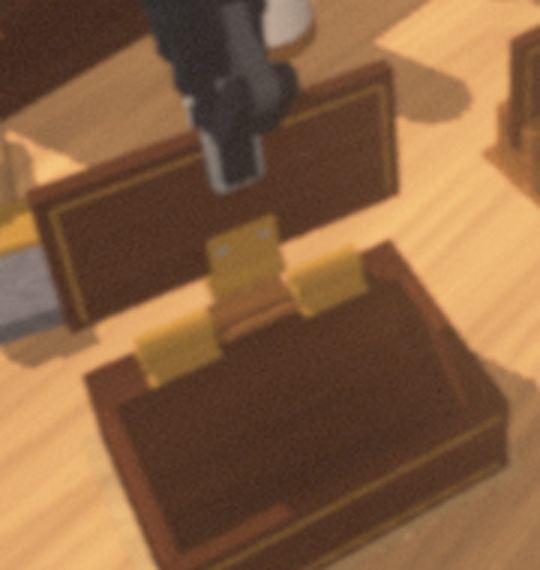

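Above the gap, x matches within 0.1 mm, tilt is about 0, and y is +0.6 mm. Trimming y and lowering gently.

Request:
{"method": "servo_tool", "body": {
  "claw": [0.3,0.3,0.3,0.3,0.3],
  "linear": [
    [-0.02,-0.06,-0.3],
    [-0.02,-0.06,-0.6],
    [-0.02,-0.06,-0.9],
    [-0.02,-0.06,-1.2],
    [-0.02,-0.06,-1.4]
  ],
  "angular": [
    [0,0,0],
    [0,0,0],
    [0,0,0],
    [0,0,0],
    [0,0,0]
  ]
}}

```text
t: 6.48
tool_pos: [527.2, 238.3, 160.7]
tcp_rot: [[0.945, -0.327, 0.004], [-0.327, -0.945, -0.002], [0.004, 0.0, -1.0]]
wrist_force: [-0.3, -0.5, -1.7]
opening: 0.11
```

Request:
{"method": "servo_tool", "body": {
  "claw": [0.3,0.3,0.3,0.3,0.3],
  "linear": [
    [0,0,-0.05],
    [0,0,-0.1],
    [0,0,-0.15],
    [0,0,-0.2],
    [0,0,-0.25]
  ],
  "angular": [
    [0,0,0],
    [0,0,0],
    [0,0,0],
    [0,0,0],
    [0,0,0]
  ]
}}

```text
t: 6.9
tool_pos: [527.3, 238.4, 158.8]
tcp_rot: [[0.945, -0.327, 0.004], [-0.327, -0.945, -0.001], [0.005, -0.0, -1.0]]
wrist_force: [-0.7, 0.2, -1.0]
opening: 0.105
```

Request:
{"method": "servo_tool", "body": {
  "claw": [0.3,0.3,0.3,0.3,0.3],
  "linear": [
    [0,0,-0.05],
    [0,0,-0.1],
    [0,0,-0.15],
    [0,0,-0.2],
    [0,0,-0.25]
  ],
  "angular": [
    [0,0,0],
    [0,0,0],
    [0,0,0],
    [0,0,0],
    [0,0,0]
  ]
}}

```text
t: 7.32
tool_pos: [527.3, 238.4, 156.2]
tcp_rot: [[0.945, -0.327, 0.004], [-0.327, -0.945, -0.001], [0.004, -0.0, -1.0]]
wrist_force: [0.1, -0.3, -1.5]
opening: 0.106
```

Request:
{"method": "servo_tool", "body": {
  "claw": [0.3,0.3,0.3,0.3,0.3],
  "linear": [
    [0,0,-0.03],
    [0,0,-0.06],
    [0,0,-0.09],
    [0,0,-0.12],
    [0,0,-0.15]
  ],
  "angular": [
    [0,0,0],
    [0,0,0],
    [0,0,0],
    [0,0,0],
    [0,0,0]
  ]
}}

```text
t: 7.73
tool_pos: [527.3, 238.4, 154.7]
tcp_rot: [[0.945, -0.327, 0.004], [-0.327, -0.945, -0.001], [0.004, -0.0, -1.0]]
wrist_force: [-0.3, 0.3, -2.8]
opening: 0.105
```

Request:
{"method": "servo_tool", "body": {
  "claw": [0.3,0.3,0.3,0.3,0.3],
  "linear": [
    [0,0,-0.02],
    [0,0,-0.04],
    [0,0,-0.06],
    [0,0,-0.08],
    [0,0,-0.1]
  ],
  "angular": [
    [0,0,0],
    [0,0,0],
    [0,0,0],
    [0,0,0],
    [0,0,0]
  ]
}}

```text
t: 8.15
tool_pos: [527.3, 238.4, 153.8]
tcp_rot: [[0.945, -0.327, 0.004], [-0.327, -0.945, -0.001], [0.004, -0.0, -1.0]]
wrist_force: [0.2, -0.0, -2.3]
opening: 0.106
```

Request:
{"method": "servo_tool", "body": {
  "claw": [0.3,0.3,0.3,0.3,0.3],
  "linear": [
    [0,0,-0.01],
    [0,0,-0.03],
    [0,0,-0.05],
    [0,0,-0.06],
    [0,0,-0.06]
  ],
  "angular": [
    [0,0,0],
    [0,0,0],
    [0,0,0],
    [0,0,0],
    [0,0,0]
  ]
}}

```text
t: 8.57
tool_pos: [527.4, 238.4, 153.5]
tcp_rot: [[0.945, -0.327, 0.005], [-0.327, -0.945, -0.001], [0.005, -0.0, -1.0]]
wrist_force: [-0.5, -0.3, 2.5]
opening: 0.106
```

```bash
cat > chk.py <<'E'
from h import *
import sys
i=sys.argv[1]
for k in range(1):
    st=r.state(); print(st['t'],st['tool_pos'],st['wrist_force'],st['torque'],st['opening'])
snap('scene','s'+i); snap('side','d'+i)
cv2.imwrite('pics/c%ss.png'%i,cv2.resize(cv2.imread('pics/s%s.png'%i)[40:170,255:385],(520,520),interpolation=2))
cv2.imwrite('pics/c%sd.png'%i,cv2.resize(cv2.imread('pics/d%s.png'%i)[210:400,100:280],None,fx=3,fy=3,interpolation=2))
E
python3 chk.py 5; python3 rel.py 74 s5 d5
```

```text
8.5667 [527.41880407 238.4237135  153.4552839 ] [-0.47185083 -0.27280638  2.49451803] [-0.05876818 -0.00201136 -0.01365446] 0.10647660462233281
s5
  panel n 1150 x at knuckle (mid) -1.35 tilt deg 0.22 yaw deg -0.06 y -81.46255661562606 81.4213741628327 z 90.02703039711878 161.84176267353496
  lid knuckle n 29 axis x,z [-0.95 72.12] rms 1.79 y [-23.2 -23.2  21.8  21.9]
  box knuckle -y n 66 axis x,z [-1.18 73.29] rms 1.04 y [-55.2 -55.1 -15.7 -15.4]
  box knuckle +y n 53 axis x,z [-1.26 73.27] rms 1.21 y [15.3 15.5 53.  53.6]
d5
  panel n 3933 x at knuckle (mid) -0.07 tilt deg -0.02 yaw deg 0.08 y -78.61775034577309 80.24310178768377 z 90.02360768085458 161.99986210972457
  lid knuckle n 158 axis x,z [-0.13 72.81] rms 1.6 y [-23.1 -22.9  23.3  23.7]
  box knuckle -y n 185 axis x,z [-0.   74.29] rms 1.04 y [-54.6 -54.1 -15.2 -15. ]
  box knuckle +y n 225 axis x,z [-3.000e-02  7.434e+01] rms 1.11 y [15.  15.1 55.1 55.5]
```

View pics/c5s.png

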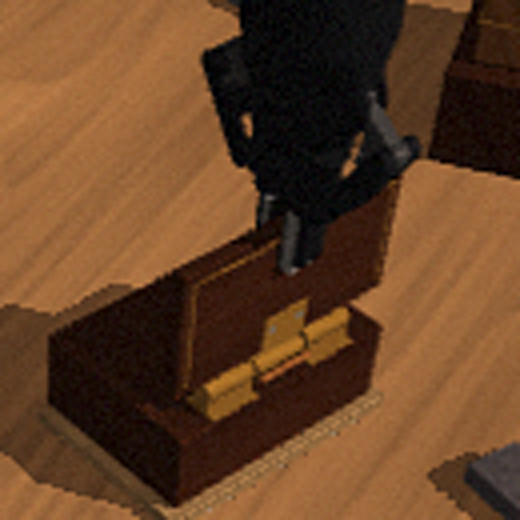

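View pics/c5d.png

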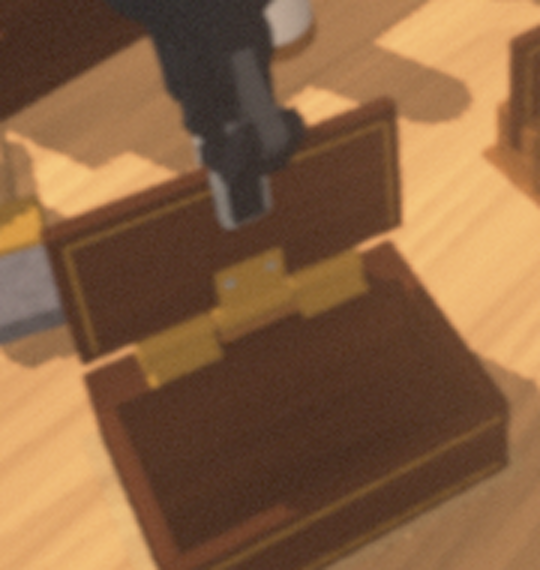

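The lid knuckle sits between the box knuckles and in line with them (c5s around (280,350), c5d around (255,310)). Wrist force rose about 4–5 N at the predicted seat height. I'll hold and check that it is steady.

Request:
{"method": "servo_tool", "body": {
  "claw": [0.3,0.3,0.3,0.3,0.3],
  "linear": [
    [0,0,-0.01],
    [0,0,-0.02],
    [0,0,-0.02],
    [0,0,-0.02],
    [0,0,-0.02]
  ],
  "angular": [
    [0,0,0],
    [0,0,0],
    [0,0,0],
    [0,0,0],
    [0,0,0]
  ]
}}

```text
t: 9.08
tool_pos: [527.4, 238.4, 153.4]
tcp_rot: [[0.945, -0.327, 0.005], [-0.327, -0.945, -0.001], [0.005, -0.0, -1.0]]
wrist_force: [-0.7, -0.3, 5.2]
opening: 0.106
```

Request:
{"method": "servo_tool", "body": {
  "claw": [0.3,0.3,0.3,0.3,0.3],
  "linear": [
    [0,0,0],
    [0,0,0],
    [0,0,0],
    [0,0,0],
    [0,0,0]
  ],
  "angular": [
    [0,0,0],
    [0,0,0],
    [0,0,0],
    [0,0,0],
    [0,0,0]
  ]
}}

```text
t: 9.5
tool_pos: [527.4, 238.4, 153.4]
tcp_rot: [[0.945, -0.327, 0.005], [-0.327, -0.945, -0.001], [0.005, -0.0, -1.0]]
wrist_force: [-0.2, -0.2, 5.5]
opening: 0.108
```

```bash
python3 chk.py 6; python3 rel.py 74 s6 d6
```

```text
9.5 [527.44800856 238.44250696 153.41218751] [-0.19871002 -0.23306455  5.52014334] [-0.18674793  0.13974196 -0.04815938] 0.10789593009354723
s6
  panel n 1151 x at knuckle (mid) -1.22 tilt deg 0.14 yaw deg -0.06 y -81.41223920795265 80.3031747846893 z 90.07157079110755 161.90197308231677
  lid knuckle n 32 axis x,z [-1.37 72.21] rms 1.17 y [-23.2 -23.1  23.6  23.8]
  box knuckle -y n 65 axis x,z [-1.03 73.96] rms 1.09 y [-54.8 -54.6 -16.6 -16.4]
  box knuckle +y n 52 axis x,z [-1.   73.91] rms 1.06 y [15.2 15.4 52.4 52.8]
d6
  panel n 3937 x at knuckle (mid) 0.01 tilt deg -0.09 yaw deg 0.09 y -78.59892969461326 80.22637826182805 z 90.00211575847175 161.98718482790719
  lid knuckle n 168 axis x,z [-0.25 73.28] rms 1.59 y [-23.2 -23.   23.4  23.8]
  box knuckle -y n 184 axis x,z [-0.   73.99] rms 1.1 y [-54.6 -54.  -15.6 -15.4]
  box knuckle +y n 221 axis x,z [-5.000e-02  7.431e+01] rms 1.06 y [15.1 15.2 55.2 55.3]
```

View pics/s6.png

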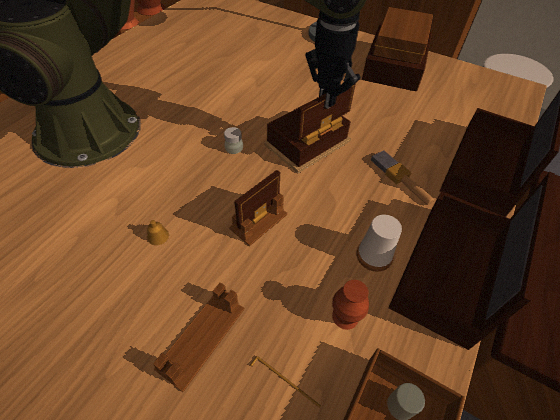

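The lid is seated (knuckle at px (323,130)), held steady and upright to about 0.15°. The knuckle axes agree within about 0.3 mm in x and sit about 1 mm low in z, as the seat intends. The other items are unmoved.

```bash
python3 -c "
from station import r
print(r.finish_job()); s=r.state(); print(s['t'],s['tool_pos'],s['wrist_force'])"
```

```text
the job is handed in; nothing more can be done
None
the job is handed in; nothing more can be done
```

The 160 mm lid is out of its stand and seated upright on the box's hinge. Its knuckle sits between the box's two knuckles, and the gripper still holds it. I handed the job in at about 9.6 s.

**Fit:** in the last check, both views put the lid's knuckle within about 0.3 mm of the box knuckles across the hinge. It rests roughly 1 mm below their axis, as the V seat intends, so a pin should pass through. Lean was within about 0.15° and yaw within 0.1°. The seating force rose by about 7 N and held steady.

**Other things:** the narrower lid and the other bench items in the scene view looked unmoved.

**Disagreements:**
- The two cameras differ by about 1 mm in absolute position, so I aligned the lid to the box within each view separately.
- With the lid seated, the circle fits on its knuckle were noisy, with errors of 1.2–1.6 mm.
- The seated fits gave a knuckle height of 72–73 mm instead of the expected 74 mm. The arm's height and the contact force both match 74 mm.

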